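Set a name-board blank out over the bench hook for sawing

ROBOT

A 6-joint arm with a two-finger parallel gripper is mounted at the origin on the work surface. World frame = base frame: x ahead of the robot, y to its left, z up, the work surface at z = 0. Lengths are in m, angles in degrees, forces in N, time in s.
With the tool pointing down it reaches from about 0.3 to 0.85 m from the base axis. Payload 4.2 kg.
Tool frame: the origin (TCP) lies at the very end of the fingers, on their centre line; the grasp point (between the pads) lies 19 mm behind it (bot.grip_depth is the distance from the TCP to the grasp point, in m); z points along the fingers, y is the direction in which the jaws open and shut (so a half turn about z gives the same grasp; the last joint's range is limited). The gripper opens to 91 mm and grips with 3 to 60 N. Pads are 32 mm wide; open, the fingers measure 118 mm over their backs; the gripper's body (76 mm by 178 mm) begins 60 mm behind the grasp point.
Start: joints at [-73.339, 18.312, 89.639, -0, 72.044, -1.146], TCP at [0.176, -0.547, 0.214] pointing down, gripper open.
Joint ranges: [-177.97, 177.97], [-48.28, 115.42], [12.27, 149.76], [-77.06, 257.06], [2.81, 150.46], [-146.56, 146.56]. Speed limits (degrees/s): [147.25, 147.25, 180, 180, 180, 180].

INTERFACE

Orientations are given as [roll, pitch, yaw] about the fixed x, y, z axes, in that order (R = Rz(yaw) Ry(pitch) Rx(roll)).
In Python, from plant import bot gives the robot as it stands. The module is installed in compiled form; this text tells all that it offers. Calls block until the motion is done:
- bot.move_ptp(position, orientation): joint-space move of the TCP to a pose.
- bot.movel(position, ori=None, velocity=0.15, until_force=None): straight line of the TCP; ori=None keeps the orientation; velocity is the mean speed in m/s. With until_force (N) it stops when the force on the tool has changed by that much, and returns True; else False.
- bot.movej(angles): joint-space move.
- bot.grip(opening, f_grip=None): opening from 0.0 (shut) to 1.0 (fully open); f_grip is the grip in N (None keeps the last); returns when the fingers have stopped.
- bot.hold(seconds).
- bot.ik(position, orientation): joint angles nearest the present ones, or None.
- bot.snapshot(name): name is "scene" or "top"; returns a dict with "image" (400x640x3 uint8, red, green, blue), "mtx" (3x3 intrinsics, pixels), "world_from_camera" (4x4, takes a point from camera to world coordinates). Camera axes: x right, y down, z forward; pixel columns grow to the right and rows downward; lengths in m; the calibration is good to about 2 mm. A picture is of the moment at which its call begins. There is no depth.
A pose or a line that the arm cannot do raises bot.Unreachable and nothing moves.
- bot.finish_job(): hands the job in, once; it reports no verdict.
Trained networks look in a picture, given as the dict that the camera call returned (one of the last four; its "shot" number tells which), for a name from the list of things; names that differ only in an ending like _2 or _b are one class to them, and where a whole thing is asked for, a point or a joint stands for the part that bears it (a point fixed in the world has none). Each returns a list of dicts, best first, with "score" (0 to 1); they miss things now and then, are a little off and sometimes report something else, mostly with a low value. They report only what shows in the picture. A call takes as long as a camera call. They do not tell look-alikes from the thing itself.
- bot.look_for(target, picture): "at" ([column, row] in pixels, amid what is visible of it).
- bot.masks_of(target, picture): "pixels" (400x640 bool, what is visible of it) and "at" ([column, row] in pixels, amid what is visible of it).
Readings, each from a call of its own:
- bot.read_clock(): time.
- bot.read_q(): joint angles.
- bot.read_qd(): joint speeds.
- bot.read_joint_torque(): joint torques, N m.
- bot.read_ee_pos(): TCP position.
- bot.read_ee_rot(): TCP orientation.
- bot.read_wrist_force(): force on the tool from outside, world axes, zero at the start.
- bot.read_moment(): the same for the moment, N m.
- bot.read_opening(): opening from 0.0 (shut) to 1.0 (fully open).
Only numpy, scipy, OpenCV 4.12 (cv2) and the standard library are available. Lean on these libraries where they do the work, as an engineer would, in place of code of your own. Each camera call takes 0.05 s, during which the arm holds its last target. There are 200 camera calls.

TASK

Get the pale wooden blank ready for sawing: with your fingertips alone, push it back against the bench hook's fence and along it until the pencil line stands about 6 mm out beyond the hook's right-hand end (right as seen from the robot), the waste piece overhanging. Leave the blank lying flat with its whole long back edge up against the fence, never pick it up or tip it, and leave the tools, figures and bottle where they are.

Things in the scene. Friction and masses are not known exactly. Their poses are not given: they have to be found in the camera images.
- bench_hook: Fixed dark wooden bench hook on a pale slab (45 mm thick, 260 x 550 mm). Board 240 (its x) x 300 (its y) x 18 mm; origin at the centre of the board's underside; its top, at z +18 mm, is level and 63 mm above the table. x points away from the robot to the fence, y left, z up. Front edge at x -120 mm; right-hand (sawing) end at y -150 mm, beyond it an 18 mm drop to the slab. Place and yaw vary.
- fence_face (a point): Foot of the fence's near face, at (85, 5, 18) mm in the bench hook's frame. The fence is a straight bar on the board's far edge: 24 mm high above the board's top, 35 mm wide, near face at the hook's x +85 mm, from y -140 to +150 mm. Nothing but the fence and the blank is on the board.
- hook_end (a point): Middle of the board's right-hand top edge, at (0, -150, 18) mm in the bench hook's frame, with the bench hook's axes.
- blank: Loose thin pale limewood plate lying flat on the hook's board: 90 (its x) x 180 (its y) x 8 mm, 60 to 130 g; origin at the centre of its underside. +x long edge: back edge, nearest the fence; -y end: right-hand end. Starts wholly on the board, its middle 20 to 55 mm clear of the fence, turned up to 0.2 rad from it. Slides under a push of about 1 N and stays where it is left.
- cut_line (a point): Middle of the dark pencil line drawn straight across the blank's top face, 50 mm to the right (-y of the blank) of the blank's centre, so 40 mm from its right-hand end; the point is on the top face, 8 mm above the underside. It starts 60 to 115 mm short of the board's right-hand end.
- back_left (a point): Left-hand corner of the blank's back edge, at (45, 90, 4) mm in the blank's frame (half-way up its thickness).
- back_right (a point): Right-hand corner of the blank's back edge, at (45, -90, 4) mm in the blank's frame (half-way up its thickness).
- figure_raw: Bare wooden carved figure, loose, 46 mm square base, about 120 mm tall, standing on the slab 90 to 140 mm beyond the board's right-hand end; origin at the centre of its base. Leave alone.
- gouge_a: Carving gouge lying on the slab to the left of the bench hook, roughly along the slab's x, handle towards the robot; 26 mm thick octagonal handle; origin under the front end of the handle (handle 120 mm towards -x, blade 115 mm towards +x). Leave alone.
- gouge_b: Gouge with an orange-brown handle, lying on the grey-green mat far to the left; origin and sizes as the first gouge. Leave alone.
- gouge_c: Gouge with a pale handle, lying on the same mat; origin and sizes as the first gouge. Leave alone.
- mallet: Round brown carver's mallet standing head down on the table, well to the right of the slab, 86 mm in diameter, 225 mm tall; origin at the centre of its underside. Leave alone.
- figure_grey: Carved figure with a slate-grey robe, 46 mm square base, about 130 mm tall, on the table to the right of the slab; origin at the centre of its base. Leave alone.
- glue: White glue bottle with a red cap, 54 mm in diameter, 150 mm tall, on the table to the right of the slab; origin at the centre of its underside. Leave alone.
Not all that is in view belongs to the job. There is more than one size of the blank; the one meant has the size given above.

How it is judged:
By the outcome, as a careful person would: the job done as asked, in the order asked, and still so for the second after the job is handed in, with the robot touching nothing.
It also fails if it takes over 51 s, if anything falls off the work surface, if the arm or the gripper's body presses on something with over 40 N, if the wrist force passes 120 N, or if a joint passes its speed limit or range.

## Working session

There is one attempt and no reset: what is moved stays moved. The work goes in short steps, each a Python script; the robot and the scene stay as the last script left them, time stands still between calls to the robot, and variables do not carry over. Pictures are saved under pics/ and viewed, about 8 in all and at most 12, crops included, and the job is handed in when it is done.

```bash
mkdir -p pics; cat > h.py <<'E'
import numpy as np, cv2
from plant import bot
def px(p,s):
    T=np.linalg.inv(s["world_from_camera"]); p=np.atleast_2d(p)
    c=(T[:3,:3]@p.T).T+T[:3,3]; u=(s["mtx"]@c.T).T
    return u[:,:2]/u[:,2:]
def ray(uv,s,z):
    T=np.array(s["world_from_camera"]); uv=np.atleast_2d(uv)
    d=np.linalg.inv(s["mtx"])@np.c_[uv,np.ones(len(uv))].T
    d=(T[:3,:3]@d).T; o=T[:3,3]
    return o+d*((z-o[2])/d[:,2])[:,None]
def save(s,n,im=None): cv2.imwrite(f"pics/{n}.png",cv2.cvtColor(s["image"] if im is None else im,cv2.COLOR_RGB2BGR))
E
python3 - <<'E'
from h import *
for n in ("top","scene"):
    s=bot.snapshot(n); save(s,n+"0"); print(n,s["world_from_camera"],s["mtx"])
    for t,z in (("blank",.071),("bench_hook",.063),("cut_line",.071)):
        for m in bot.masks_of(t,s)[:3]:
            cs=max(cv2.findContours(m["pixels"].astype("uint8"),0,2)[0],key=cv2.contourArea)
            r=cv2.boxPoints(cv2.minAreaRect(cs))
            print(t,round(m["score"],2),m["at"],m["pixels"].sum(),ray(r,s,z)[:,:2].round(3).tolist())
    for t in ("cut_line","back_left","back_right","hook_end","fence_face","figure_raw"):
        print(t,[(round(a["score"],2),np.round(a["at"],1).tolist(),ray(a["at"],s,.067)[0,:2].round(3).tolist()) for a in bot.look_for(t,s)][:3])
print(bot.read_clock())
E
```

```text
top [[ 0.00869207 -0.98952901  0.14407212  0.28161692]
 [-0.99980065 -0.01118988 -0.01653595  0.0212535 ]
 [ 0.01797495 -0.14389967 -0.98942902  1.49938623]
 [ 0.          0.          0.          1.        ]] [[446.08349659   0.         324.04081507]
 [  0.         446.08349659 194.48914675]
 [  0.           0.           1.        ]]
blank 0.93 [242.8, 275.6] 2872 [[0.172, 0.372], [0.354, 0.22], [0.276, 0.127], [0.096, 0.28]]
blank 0.91 [305.3, 177.3] 1517 [[0.507, 0.145], [0.599, 0.14], [0.585, -0.041], [0.494, -0.034]]
blank 0.63 [417.0, 270.6] 2081 [[0.332, -0.239], [0.336, -0.356], [0.153, -0.354], [0.15, -0.24]]
bench_hook 0.66 [312.0, 191.0] 5393 [[0.432, 0.206], [0.682, 0.183], [0.648, -0.122], [0.398, -0.091]]
cut_line 0.91 [413.6, 273.0] 2153 [[0.332, -0.237], [0.334, -0.359], [0.152, -0.354], [0.152, -0.234]]
cut_line 0.7 [242.2, 274.0] 2792 [[0.172, 0.37], [0.352, 0.219], [0.275, 0.128], [0.098, 0.279]]
cut_line 0.56 [306.7, 177.0] 1513 [[0.506, 0.145], [0.597, 0.14], [0.584, -0.04], [0.494, -0.033]]
cut_line [(0.92, [416.3, 269.1], [0.254, -0.298]), (0.88, [309.0, 177.1],
[... 1282 characters left out ...]
], [0.119, 0.329], [0.216, 0.403], [0.399, 0.248]]
cut_line 0.8 [309.3, 225.0] 1275 [[0.587, -0.031], [0.492, -0.043], [0.512, 0.147], [0.6, 0.152]]
cut_line [(0.98, [307.8, 224.5], [0.551, 0.059]), (0.92, [425.1, 222.7], [0.264, 0.294]), (0.59, [208.5, 139.9], [0.593, -0.475])]
back_left [(0.97, [309.5, 223.0], [0.543, 0.058]), (0.9, [312.1, 131.9], [0.271, -0.258]), (0.83, [421.2, 219.7], [0.264, 0.278])]
back_right [(0.95, [423.3, 220.0], [0.26, 0.283]), (0.82, [312.3, 221.4], [0.533, 0.059]), (0.68, [314.1, 130.2], [0.259, -0.261])]
hook_end [(0.73, [300.2, 235.6], [0.595, 0.076])]
fence_face [(0.65, [296.5, 230.7], [0.593, 0.054])]
figure_raw [(0.73, [237.4, 172.3], [0.599, -0.27])]
1.0
```

```bash
python3 - <<'E'
import cv2
a=cv2.imread("pics/top0.png");b=cv2.imread("pics/scene0.png")
cv2.imwrite("pics/top_c.png",cv2.resize(a[110:260,230:430],None,fx=4,fy=4,interpolation=2))
cv2.imwrite("pics/scene_c.png",cv2.resize(b[140:290,210:410],None,fx=4,fy=4,interpolation=2))
E
```

```text
(no output)
```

View pics/top_c.png

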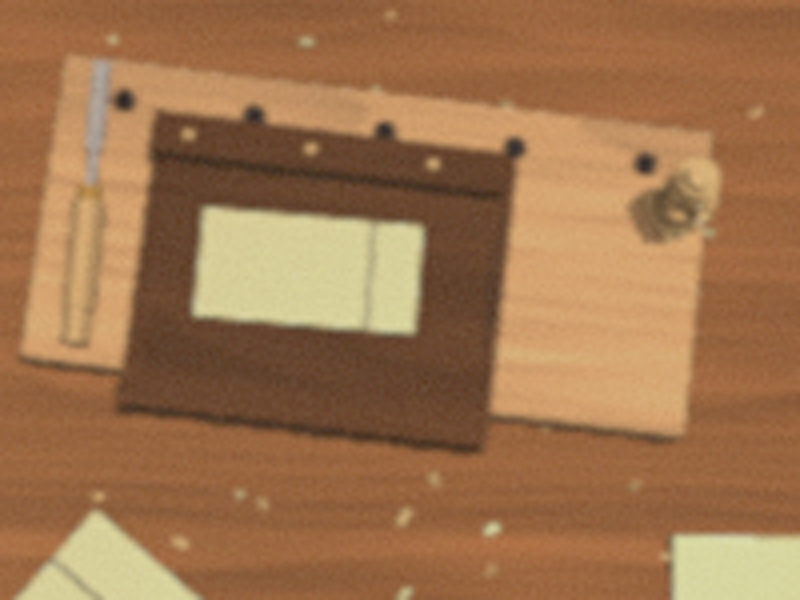

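View pics/scene_c.png

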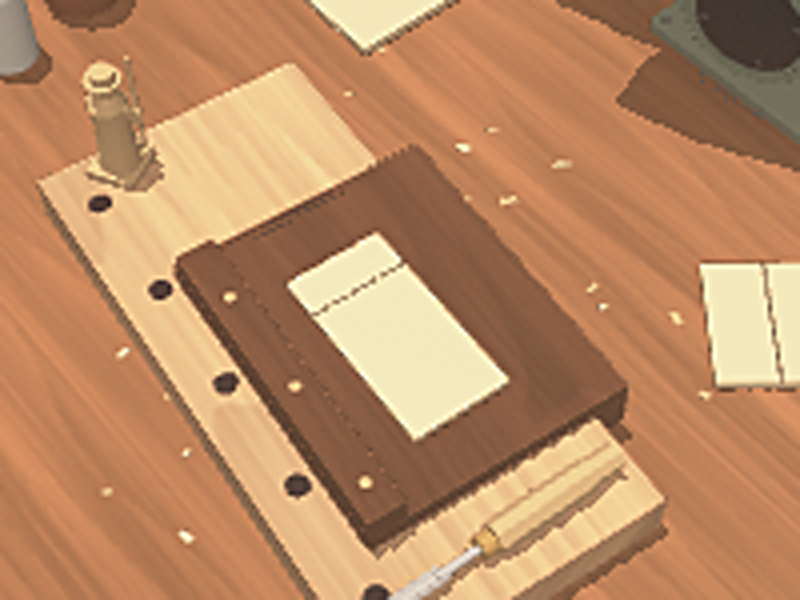

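View pics/top0.png

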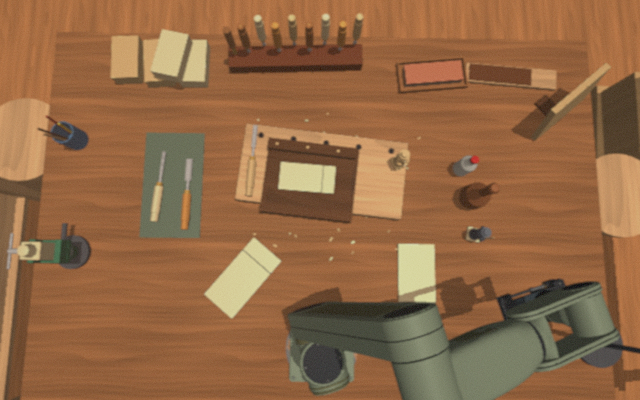

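```bash
cat > fit.py <<'E'
from h import *
from scipy.optimize import minimize
def box(x0,x1,y0,y1,z0,z1): return np.array([(x,y,z) for x in(x0,x1) for y in(y0,y1) for z in(z0,z1)])/1000
HOOK=[box(-120,120,-150,150,45,63),box(85,120,-140,150,63,87)]
BLANK=[box(-45,45,-90,90,63,71)]
def tw(P,p):
    c,s=np.cos(p[2]),np.sin(p[2]); return np.c_[P[:,:2]@np.array([[c,s],[-s,c]])+p[:2],P[:,2]]
K=8
def render(parts,p,s,o):
    im=np.zeros((180*K,220*K),np.uint8)
    for P in parts:
        q=(px(tw(P,p),s)-o+.5)*K*16
        cv2.fillConvexPoly(im,cv2.convexHull(q.astype(np.int32)),255,cv2.LINE_8,4)
    return cv2.resize(im,(220,180),interpolation=cv2.INTER_AREA)/255.
def soft(s,parts,p,o,roi=8):
    """soft mask: grey level mapped between inside and outside brightness near the object"""
    g=s["image"][o[1]:o[1]+180,o[0]:o[0]+220].astype(float)
    return g
def fit(parts,views,masks,p0):
    def cost(p): return sum(np.abs(render(parts,p*[.01,.01,.05],s,o)-m)[w].sum() for (s,o),(m,w) in zip(views,masks))
    x=np.array(p0)/[.01,.01,.05]
    for d in (1.,.3):
        r=minimize(cost,x,method="Nelder-Mead",options=dict(initial_simplex=np.vstack([x]+[x+d*e for e in np.eye(3)]),xatol=.003,fatol=.05)); x=r.x
    return r.x*[.01,.01,.05],r.fun
def views():
    r=[]
    for n,o in (("top",(220,95)),("scene",(200,125))):
        s=bot.snapshot(n); s["n"]=n; r.append((s,np.array(o)))
    return r
def crop(v): s,o=v; return s["image"][o[1]:o[1]+180,o[0]:o[0]+220].astype(float)
def bmask(v,p):   # pale blank vs dark board
    g=crop(v)[:,:,1]; r=render(BLANK,p,*v)
    hi=np.median(g[r>.99]); near=cv2.dilate(r,np.ones((7,7)))>0; lo=np.median(g[near&(cv2.dilate(r,np.ones((3,3)))==0)])
    return np.clip((g-lo)/(hi-lo),0,1),near
def hmask(v,p,pb):
    g=crop(v); r=render(HOOK,p,*v); b=cv2.dilate(render(BLANK,pb,*v),np.ones((7,7)))>0
    near=(cv2.dilate(r,np.ones((9,9)))>0)&(cv2.erode(r,np.ones((9,9)))<1)&~b
    lo=np.median(g[:,:,0][(r>.99)&~b]); m=np.clip((lo+70-g[:,:,0])/50,0,1)
    return m,near
def edges(im,P,p,v,col,f):
    q=((px(tw(P,p),v[0])-v[1]+.5)*f).astype(int)
    for i in range(8):
        for k in (1,2,4):
            if not i&k: cv2.line(im,tuple(map(int,q[i])),tuple(map(int,q[i|k])),col,1)
def overlay(vs,ps,name,f=4):
    for v,(ph,pb) in zip(vs,ps):
        im=cv2.resize(crop(v).astype(np.uint8),None,fx=f,fy=f,interpolation=cv2.INTER_CUBIC)
        for P in HOOK: edges(im,P,ph,v,(0,255,255),f)
        edges(im,BLANK[0],pb,v,(255,0,0),f)
        save(None,name+v[0]["n"],im[:600,:800])
def rel(ph,pb):
    c,s=np.cos(ph[2]),np.sin(ph[2]); R=np.array([[c,s],[-s,c]])
    a=pb[2]-ph[2]; loc=np.array([[0,-50],[45,90],[45,-90]])/1000@np.array([[np.cos(a),np.sin(a)],[-np.sin(a),np.cos(a)]])+R@(np.array(pb[:2])-ph[:2])
    return dict(cut_out=(-150-loc[0,1]*1e3).round(1),gapL=(85-loc[1,0]*1e3).round(1),gapR=(85-loc[2,0]*1e3).round(1))
def measure(name,ph0,pb0,draw=True,hook=True):
    vs=views(); ps=[]
    for v in vs:
        pb=np.array(pb0)
        for _ in range(2): pb,fb=fit(BLANK,[v],[bmask(v,pb)],pb)
        ph=np.array(ph0); fh=0
        if hook:
            for _ in range(2): ph,fh=fit(HOOK,[v],[hmask(v,ph,pb)],ph)
        print(v[0]["n"],"hook",ph.round(4),round(fh,1),"blank",pb.round(4),round(fb,1),rel(ph,pb)); ps.append((ph,pb))
    if draw: overlay(vs,ps,name)
    return ps
E
python3 - <<'E'
from fit import *
print(rel(*measure("f0",(.54,.045,-.11),(.546,.052,-.07))[0]))
E
```

```text
top hook [ 0.5334  0.0464 -0.1116] 517.3 blank [ 0.5472  0.0549 -0.0742] 92.3 {'cut_out': np.float64(-110.0), 'gapL': np.float64(30.6), 'gapR': np.float64(23.9)}
scene hook [ 0.5388  0.0476 -0.1109] 315.7 blank [ 0.5444  0.0522 -0.0818] 92.2 {'cut_out': np.float64(-105.3), 'gapL': np.float64(37.6), 'gapR': np.float64(32.4)}
{'cut_out': np.float64(-110.0), 'gapL': np.float64(30.6), 'gapR': np.float64(23.9)}
```

View overlays.

View pics/f0top.png

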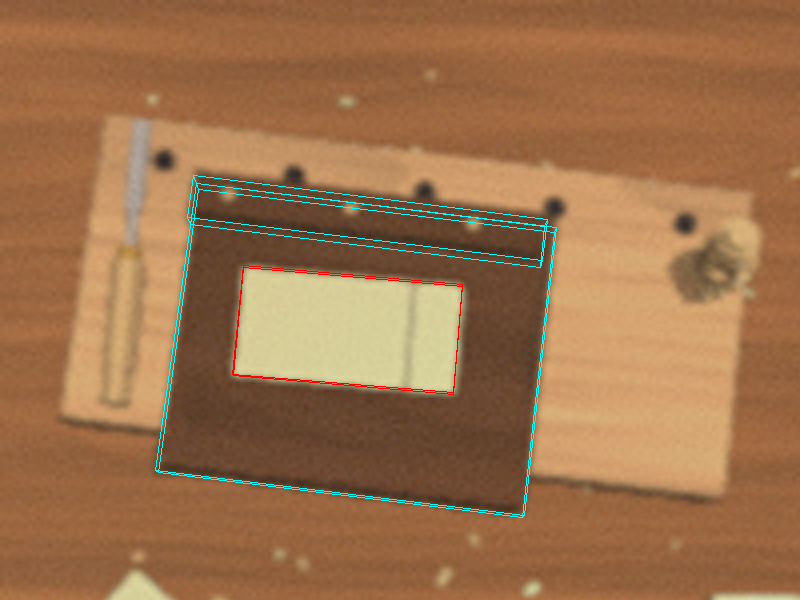

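View pics/f0scene.png

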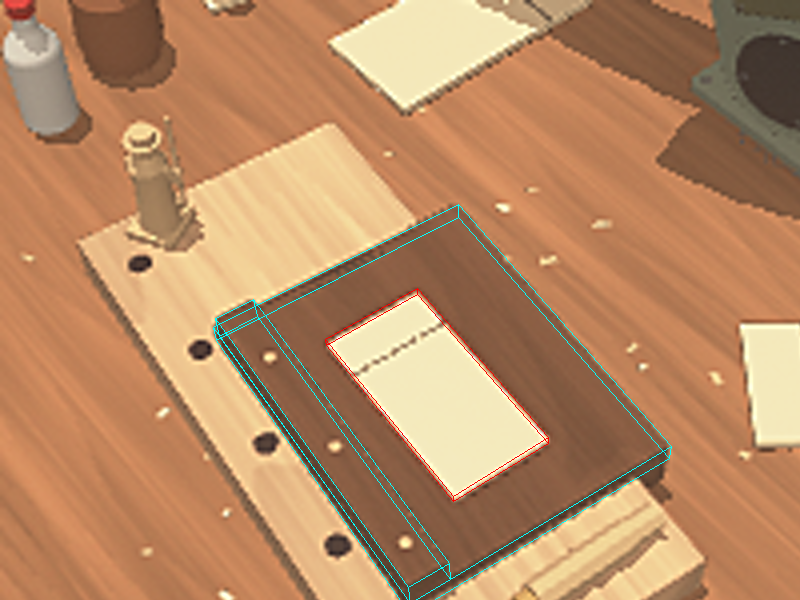

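```bash
cat > hk.py <<'E'
from fit import *
PH=np.array([.538,.047,-.111])
def W(x,y,z): return tw(np.array([[x,y,0]])/1000,PH)[0,:2].tolist()+[z]
def L(p):
    d=np.array(p[:2])-PH[:2]; c,s=np.cos(PH[2]),np.sin(PH[2]); return (np.array([c*d[0]+s*d[1],-s*d[0]+c*d[1]])*1e3).round(2)
Y=np.degrees(PH[2]); OX=[180,0,Y]            # jaws along hook y
def st(t=""): print(t,"t",round(bot.read_clock(),2),"L",L(bot.read_ee_pos()),"z",round(bot.read_ee_pos()[2],4),"F",np.round(bot.read_wrist_force(),1))
E
python3 - <<'E'
from hk import *
print(bot.read_ee_rot(), bot.ik(W(-20,8,.0655),OX), bot.ik(W(0,100,.0655),[180,0,Y-90]),bot.ik(W(0,100,.0655),[180,0,Y+90]))
bot.move_ptp(W(-82,8,.12),OX); st()
bot.movel(W(-82,8,.0655),velocity=.1); st("down")
print(bot.movel(W(-8,8,.0655),velocity=.05,until_force=8)); st("pushed")
bot.movel(W(-60,8,.0655),velocity=.1)
bot.movel(W(-80,8,.15),velocity=.2); st()
ps=measure("f1",PH,(.565,.055,-.11),draw=False)
E
```

```text
[1.79994987e+02 1.02866633e-04 1.78057305e+01] [ 5.02349242e+00  2.18159419e+01  1.08412733e+02 -2.54444375e-14
  4.97713250e+01  1.01383324e+02] None [ 1.37683135e+01  2.53019848e+01  1.02256024e+02 -2.54444375e-14
  5.24419915e+01  2.01281450e+01]
 t 3.52 L [-81.63   7.57] z 0.1201 F [-0.2  0.7  0.3]
down t 4.21 L [-81.54   7.97] z 0.0658 F [0.1 0.4 0.1]
True
pushed t 5.34 L [-21.33   7.87] z 0.0647 F [ 0.  -0.5 -0.6]
 t 6.45 L [-79.86   7.93] z 0.1496 F [ 0.1  0.7 -0.4]
top hook [ 0.5337  0.0471 -0.1166] 716.2 blank [ 0.5803  0.0471 -0.1009] 446.3 {'cut_out': np.float64(-105.5), 'gapL': np.float64(-4.8), 'gapR': np.float64(-7.6)}
scene hook [ 0.5386  0.0473 -0.1117] 555.0 blank [ 0.5753  0.0473 -0.1246] 160.3 {'cut_out': np.float64(-104.1), 'gapL': np.float64(2.3), 'gapR': np.float64(4.7)}
```

```bash
python3 - <<'E'
from hk import *
OY=[180,0,Y+90]
bot.grip(.45)
bot.move_ptp(W(-70,-195,.13),OY); bot.movel(W(-70,-195,.054),velocity=.1); st("down")
print(bot.movel(W(-70,-155,.054),velocity=.02,until_force=4)); st("edge")
e=L(bot.read_ee_pos()); print("edge at",e[1]+16)
bot.movel(W(-70,-185,.054),velocity=.1); bot.movel(W(-70,-185,.13),velocity=.2)
bot.move_ptp(W(40,128,.13),OY); bot.movel(W(40,128,.066),velocity=.1); st("left")
print(bot.movel(W(40,30,.066),velocity=.05,until_force=12)); st("pushed to")
E
```

```text
down t 10.09 L [ -69.5  -195.04] z 0.0544 F [ 0.4 -0.4 -0.1]
True
edge t 11.34 L [ -70.01 -169.87] z 0.0539 F [-0.3 -2.1  1.2]
edge at -153.87
left t 14.22 L [ 40.52 128.  ] z 0.0666 F [-0.   0.4  0.8]
False
pushed to t 16.33 L [40.03 30.06] z 0.0659 F [-0.4  0.2  1.5]
```

```bash
python3 - <<'E'
from hk import *
bot.movel(W(40,10,.066),velocity=.04,until_force=12); bot.hold(.2); st("pushed to")
bot.movel(W(40,25,.066),velocity=.1); bot.movel(W(40,40,.13),velocity=.2)
bot.move_ptp([.25,-.4,.3],[180,0,Y+90]); st()
b=tw(np.array([[40,-97,0]])/1000,PH)[0]
ps=measure("f2",PH,(b[0],b[1],-.111))
E
```

```text
pushed to t 17.18 L [40.02 10.12] z 0.066 F [-0.1  0.5  0.5]
 t 20.14 L [-236.22 -475.76] z 0.2997 F [ 0.   0.5 -0.1]
top hook [ 0.5332  0.0454 -0.1103] 481.7 blank [ 0.5688 -0.0567 -0.1036] 217.0 {'cut_out': np.float64(-2.5), 'gapL': np.float64(-6.0), 'gapR': np.float64(-7.2)}
scene hook [ 0.5387  0.0475 -0.1109] 301.3 blank [ 0.5644 -0.059  -0.1113] 286.6 {'cut_out': np.float64(3.0), 'gapL': np.float64(2.7), 'gapR': np.float64(2.7)}
```

View pics/f2top.png

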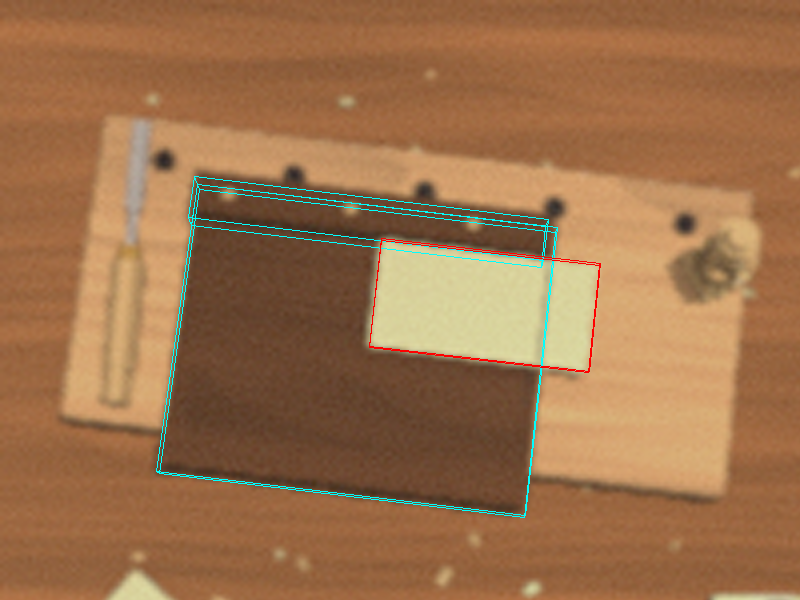

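View pics/f2scene.png

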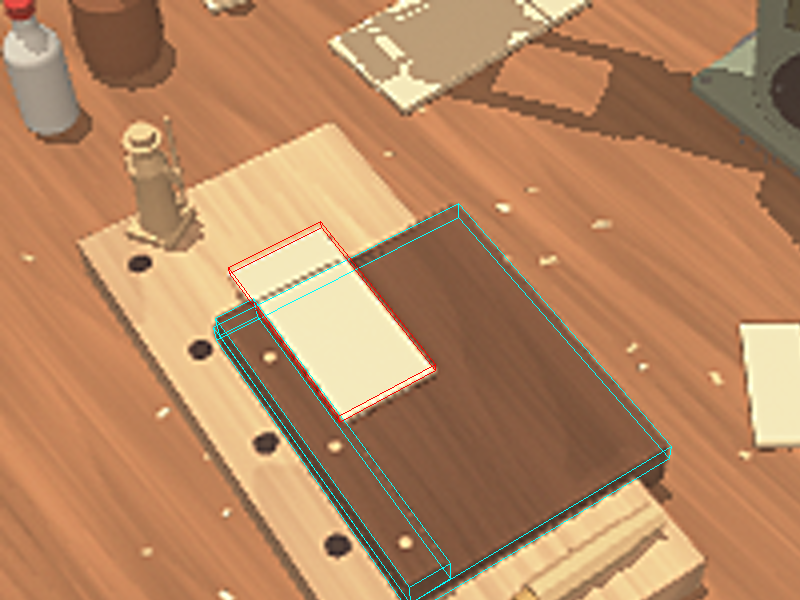

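```bash
cat > prof.py <<'E'
from hk import *
def profile(s,xs,y0,y1,z,ch=0):
    ys=np.arange(y0,y1,.25); acc=0
    for x in xs:
        q=px(tw(np.c_[np.full(len(ys),x)/1000,ys/1000,np.full(len(ys),z)],PH),s).astype(np.float32)
        acc=acc+cv2.remap(s["image"][:,:,ch].astype(np.float32),q[None,:,0],q[None,:,1],cv2.INTER_LINEAR)[0]
    return ys,acc/len(xs)
def step(ys,p):
    n=len(p)//4; m=(np.median(p[:n])+np.median(p[-n:]))/2
    i=np.where(np.diff(np.sign(p-m)))[0]; return ys[i].round(1).tolist(),p[:n].mean().round(),p[-n:].mean().round()
def go(left):
    for n in ("top","scene"):
        s=bot.snapshot(n)
        print(n,"end",step(*profile(s,range(-105,-30,3),-165,-135,.063)),"left",step(*profile(s,range(10,70,3),left-15,left+15,.071,1)),
          "right",step(*profile(s,range(10,70,3),left-195,left-165,.071,2)))
        ys,p=profile(s,range(10,70,2),left-155,left-125,.071,1); print("  line",ys[p.argmin()],p[::8].round().tolist())
        for x in (-100,-70,-40): print("  end x",x,step(*profile(s,range(x-9,x+10,3),-165,-135,.063)))
E
python3 -c "
from prof import *
go(-6)"
```

```text
top end ([-151.2], np.float32(196.0), np.float32(106.0)) left ([-7.5], np.float32(209.0), np.float32(69.0)) right ([-188.2], np.float32(114.0), np.float32(158.0))
  line -148.25 [212.0, 212.0, 212.0, 209.0, 202.0, 193.0, 187.0, 188.0, 195.0, 203.0, 209.0, 212.0, 212.0, 212.0, 212.0]
  end x -100 ([-152.5], np.float32(145.0), np.float32(112.0))
  end x -70 ([-151.2], np.float32(213.0), np.float32(101.0))
  end x -40 ([-151.0], np.float32(215.0), np.float32(106.0))
scene end ([-150.0], np.float32(225.0), np.float32(133.0)) left ([-6.5], np.float32(234.0), np.float32(90.0)) right ([-188.2], np.float32(146.0), np.float32(187.0))
  line -147.0 [233.0, 233.0, 234.0, 236.0, 239.0, 228.0, 184.0, 158.0, 194.0, 233.0, 239.0, 236.0, 234.0, 234.0, 233.0]
  end x -100 ([-151.5], np.float32(198.0), np.float32(140.0))
  end x -70 ([-150.5], np.float32(237.0), np.float32(128.0))
  end x -40 ([-149.5], np.float32(240.0), np.float32(133.0))
```

```bash
python3 - <<'E'
from prof import *
OY=[180,0,Y+90]
bot.move_ptp(W(40,30,.13),OY); bot.movel(W(40,30,.066),velocity=.1)
bot.movel(W(40,.8,.066),velocity=.04,until_force=12); bot.hold(.2); st("pushed to")
bot.movel(W(40,20,.066),velocity=.1); bot.movel(W(40,25,.13),velocity=.2)
bot.move_ptp(W(-70,-95,.13),OX); bot.movel(W(-70,-95,.066),velocity=.12); st("front")
print(bot.movel(W(-10,-95,.066),velocity=.04,until_force=8)); st("seated")
bot.movel(W(-60,-95,.066),velocity=.1); bot.movel(W(-75,-95,.15),velocity=.2)
bot.move_ptp([.25,-.4,.3],OX); st()
go(-16)
b=tw(np.array([[40,-107,0]])/1000,PH)[0]
s=bot.snapshot("scene"); im=cv2.resize(s["image"][170:250,240:347],(800,600),interpolation=cv2.INTER_CUBIC); save(s,"z3",im)
s=bot.snapshot("top"); im=cv2.resize(s["image"][130:235,275:415],(800,600),interpolation=cv2.INTER_CUBIC); save(s,"z4",im)
E
```

```text
pushed to t 24.38 L [39.92  0.93] z 0.0659 F [-0.2 -0.6  0.7]
front t 27.11 L [-69.42 -94.87] z 0.0663 F [ 0.7 -0.8  0.3]
True
seated t 28.26 L [-21.48 -95.03] z 0.0652 F [-1.  -0.2 -1.2]
 t 30.98 L [-236.28 -475.47] z 0.2993 F [ 0.2 -0.2 -0.5]
top end ([-151.2], np.float32(196.0), np.float32(105.0)) left ([-16.2], np.float32(209.0), np.float32(69.0)) right ([-196.8], np.float32(114.0), np.float32(158.0))
  line -156.75 [212.0, 211.0, 211.0, 211.0, 207.0, 199.0, 189.0, 184.0, 187.0, 196.0, 205.0, 210.0, 212.0, 212.0, 211.0]
  end x -100 ([-152.5], np.float32(144.0), np.float32(112.0))
  end x -70 ([-151.2], np.float32(212.0), np.float32(100.0))
  end x -40 ([-151.0], np.float32(215.0), np.float32(107.0))
scene end ([-150.0], np.float32(225.0), np.float32(134.0)) left ([-15.0], np.float32(234.0), np.float32(90.0)) right ([-195.2], np.float32(148.0), np.float32(188.0))
  line -156.25 [233.0, 233.0, 234.0, 236.0, 238.0, 236.0, 204.0, 163.0, 177.0, 222.0, 239.0, 237.0, 235.0, 234.0, 233.0]
  end x -100 ([-151.5], np.float32(199.0), np.float32(141.0))
  end x -70 ([-150.5], np.float32(237.0), np.float32(129.0))
  end x -40 ([-149.5], np.float32(240.0), np.float32(134.0))
```

View pics/z3.png

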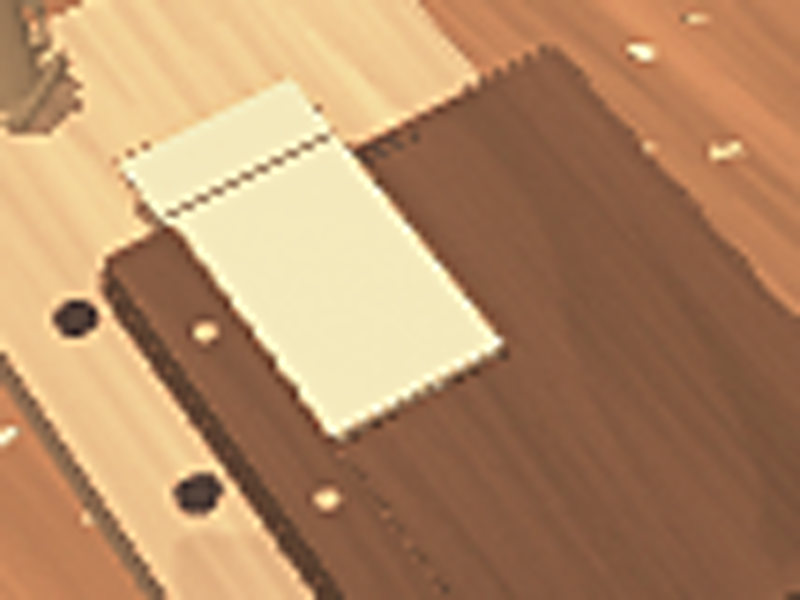

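View pics/z4.png

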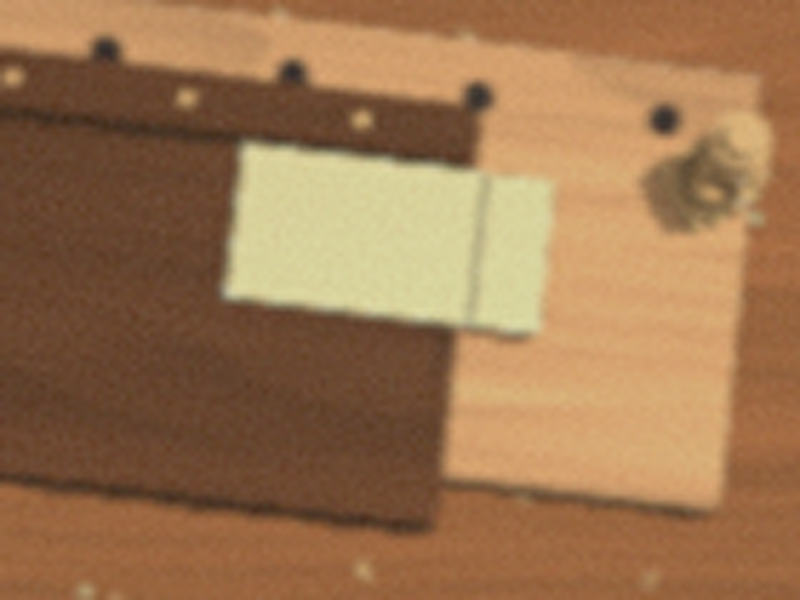

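```bash
python3 - <<'E'
from prof import *
for n in ("top","scene"):
    s=bot.snapshot(n)
    for x in (-60,-40,-20):
        ys,p=profile(s,range(x-6,x+7,2),-170,-136,.063); print(n,x,p[::8].round().astype(int).tolist())
    ys,p=profile(s,range(10,70,2),-170,-136,.071,1); print(" line",p[::8].round().astype(int).tolist())
    for nm,x,y,z in (("edge-10",-10,-150,.063),("edge-60",-60,-150,.063),("line front",0,-156,.071),("line back",80,-156,.071)):
        print(nm,px(W(x,y,z),s).round(1))
s=bot.snapshot("top"); print(s["image"][186:214:3,346:368,0])
im=s["image"][160:220,325:385].copy(); im=cv2.resize(im,(600,600),interpolation=cv2.INTER_NEAREST)
q=lambda x,y,z:tuple(int(v) for v in (px(W(x,y,z),s)[0]-[325,160]+.5)*10)
cv2.line(im,q(-120,-150,.063),q(0,-150,.063),(0,255,255),1); cv2.line(im,q(-5,-156,.071),q(85,-156,.071),(255,0,0),1)
save(s,"z5",im)
E
```

```text
top -60 [213, 213, 214, 214, 214, 213, 211, 205, 192, 172, 145, 121, 108, 102, 100, 101, 102]
top -40 [215, 215, 216, 216, 216, 217, 215, 209, 195, 176, 150, 129, 113, 108, 105, 106, 107]
top -20 [211, 210, 210, 209, 210, 210, 207, 200, 188, 166, 143, 122, 108, 99, 100, 102, 103]
 line [211, 212, 212, 209, 203, 193, 186, 185, 191, 201, 208, 211, 211, 211, 211, 211, 210]
edge-10 [[354.2 188.6]]
edge-60 [[352.5 203.6]]
line front [[356.6 185.4]]
line back [[359.2 161.5]]
scene -60 [239, 238, 238, 238, 238, 239, 240, 243, 247, 240, 201, 150, 124, 124, 128, 129, 130]
scene -40 [239, 239, 239, 239, 239, 239, 241, 244, 247, 239, 203, 154, 133, 131, 131, 130, 131]
scene -20 [240, 240, 240, 239, 240, 240, 242, 245, 249, 240, 202, 143, 107, 111, 120, 117, 123]
 line [233, 234, 235, 237, 239, 224, 179, 161, 201, 235, 238, 236, 234, 233, 233, 233, 233]
edge-10 [[287. 189.]]
edge-60 [[299.5 182.7]]
line front [[283.4 187.7]]
line back [[262.6 198.1]]
[[133 137 139 141 141 142 152 169 180 188 178 180 192 206 208 209 213 217
  219 220 219 217]
 [103 108 107 104  99  89  91 103 137 176 200 200 201 200 197 179 166 162
  159 159 163 183]
 [109 108 115 105 103 104 105 112 153 186 205 208 209 205 209 213 212 211
  211 214 211 211]
 [111 106 114 110 103 101 109 138 180 205 218 216 214 214 213 215 214 216
  215 215 214 216]
 [108 111 102 113 109 109 112 142 183 210 219 216 212 218 215 215 215 219
  216 217 217 214]
 [105 104 107 107 108 106 119 151 187 204 210 206 209 210 208 214 211 212
  212 211 208 213]
 [100 101  99  98 102  99 124 176 210 216 214 213 215 216 214 215 216 215
  214 215 215 216]
 [102 100 100 101 102 108 134 176 202 215 215 212 214 214 214 214 213 215
  216 214 216 217]
 [104 104 102 103  99 119 150 189 213 217 215 216 208 211 212 215 211 207
  213 212 214 213]
 [109 108 113 111 109 118 137 149 165 175 183 182 186 188 192 197 196 203
  197 203 205 207]]
```

View pics/z5.png

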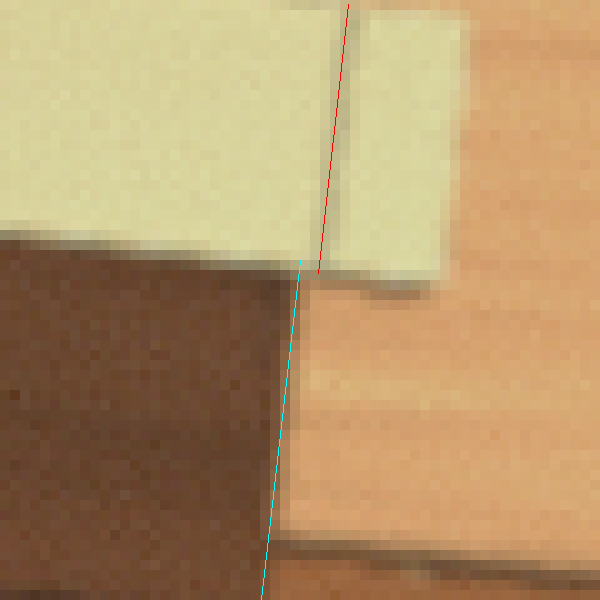

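```bash
python3 - <<'E'
from prof import *
def prx(s,y,x0,x1,z,ch):
    xs=np.arange(x0,x1,.25);acc=0
    for yy in range(y-8,y+9,2):
        q=px(tw(np.c_[xs/1000,np.full(len(xs),yy/1000),np.full(len(xs),z)],PH),s).astype(np.float32)
        acc=acc+cv2.remap(s["image"][:,:,ch].astype(np.float32),q[None,:,0],q[None,:,1],cv2.INTER_LINEAR)[0]
    return xs,acc
for n in ("top","scene"):
    s=bot.snapshot(n)
    print(n,"front",[step(*prx(s,y,-20,10,.071,1))[0] for y in (-30,-60,-90,-120,-138)],"back",[step(*prx(s,y,70,100,.071,1))[0] for y in (-30,-60,-90,-120)],
     "hook rear top",[step(*prx(s,y,108,132,.087,0))[0] for y in (120,80,40,0,-40,-80,-120)])
E
```

```text
top front [[-4.5], [-4.5], [-4.5], [-4.8], [-4.5]] back [[86.2], [86.2], [86.5], [86.5]] hook rear top [[121.0], [121.2], [120.5], [120.0], [128.8], [120.2], [119.8]]
scene front [[-3.8], [-3.8], [-3.8], [-3.8], [-3.8]] back [[82.0], [81.8], [81.5], [81.8]] hook rear top [[120.5, 129.5], [120.5, 129.5], [120.2, 129.5], [120.2, 129.2], [120.5, 129.2], [120.8, 129.5], [113.5, 119.8, 128.8]]
```

```bash
python3 -c "
from hk import *
bot.finish_job(); print(bot.read_clock())"
```

```text
the job is handed in; nothing more can be done
the job is handed in; nothing more can be done
```

The blank is in place and the job is handed in. Its back edge is against the fence, and the pencil line stands about 6 mm out beyond the hook's right-hand end.

I pushed it back to the fence with both open fingertips, slid it right from its left end in three pushes, then pushed it square against the fence again. It was never gripped or lifted. The arm was clear of everything before I handed in. The clock read 31 s before the last checks, which took only a few camera calls.

**Line position:** in the final pictures the line measures 5.5 mm out from the top camera and 6.2 mm from the scene camera.

**Fence contact:** the front edge runs parallel to the fence within about 0.3 mm, 89 to 90 mm in front of the fence face. Both pushes against the fence stopped at the same depth within 0.2 mm. The back edge itself could not be measured cleanly because the fence and its shadow hide it.

**One check disagreed:** I touched the board's end with a fingertip. Assuming a 32 mm wide fingertip, that put the board's end 2 to 3 mm further right than the cameras did. By that measure the line would be only about 1 mm out. A fingertip about 37 mm wide would explain it, so I went with the two cameras, which agreed with each other.

**Other objects:** nothing else was touched apart from that light fingertip touch on the fixed hook. The pictures near the hook showed nothing out of place, but I did not measure the figures, tools and bottle afterwards.

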